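# Jack up a cylinder head by its lift lug and hold the handle down

## Task

The front of the cylinder head has to come up so that packing can go under it. Set the small ratchet jack on the bench with its saddle centred under the marked lift lug on the front of the head, then pump its tee handle with full strokes until the lug has risen at least 12 mm (three full strokes), and finish while still holding the handle fully down, with the head's front carried by the jack alone. Do not shove the head or disturb the other things on the bench.

Things in the scene. Friction and masses are not known exactly. Their poses are not given: they have to be found in the camera images.
- jack: Loose ratchet jack, 0.9 kg. Origin: on its underside, midway across, x from handle to ram. Dark base plate 80 mm wide, 10 mm thick, x = -95 to 87 mm; two grey side plates, 40 mm over their outer faces in y, x = -35 to 43 mm, up to z = 74 mm, then 52 mm high as far as x = 85 mm; pawl housing 14 mm out on the +y plate at x = 65 mm. Ram at x = 65 mm.
- jack_grip (a point): Point at which to grasp the jack from above: midway between the side plates, at x = -8 mm, 55 mm above the jack's underside; fingers close along the jack's y across the plates (40 mm). Axes are the jack's. The saddle is 73 mm ahead of it in +x, the tee 92 mm behind it.
- jack_saddle (a point): Centre of the top face of the saddle, a dark steel disc 32 mm in diameter on the notched ram; with the ram down it is 72 mm above the jack's underside, so 10 mm of gap remains below the lift lug.
- jack_tee (a point): Centre of the tee grip on the handle's end: a black cross bar 72 mm long along the jack's y, 18 mm in diameter. Handle up its centre is about 76 mm above the jack's underside and 99 mm behind the jack's origin; fully down 38 mm. Press it down from above, about 5 to 15 N, then it meets a firm stop; a spring brings it up again when let off.
- jack_lever (a joint): Handle angle in rad: 0 up (at rest), 0.32 fully down. Pivot 120 mm ahead of the tee. A stroke must go beyond 0.28 to lift the ram to the next notch.
- jack_ram (a joint): Ram height in m: 0 down, at most 0.036. A full stroke lifts it 10 mm; as the handle goes back up it settles 2 mm on to its pawl, so it gains one notch of 8 mm a stroke, and stays there. The saddle meets the lug during the second stroke; held down on the third it stands at about 0.026.
- head: Grey cast cylinder head section, loose, about 4 kg, 120 x 200 x 97 mm, flat on the bench, with two black unit injectors standing in it up to z = 230 mm. Origin: centre of its underside; its front faces -x of its own frame (x points away from the robot), front foot at x = -60 mm, front wall at x = -55 mm.
- lift_point (a point): Centre of the machined round pad (30 mm diameter) under the lift lug, 82 mm above the bench, 105 mm in front of the head's origin. The lug is a tongue 44 mm wide and 13 mm thick with a round end, standing 72 mm out from the middle of the head's front wall near its top, marked by a turned round face with a centre hole on top. The pad's centre is 50 mm from the wall.
- front_edge (a point): Middle of the front lower edge of the head, on the bench at the start.
- valve_body: Bystander: black injector body lying on the bench, 40 x 90 x 52 mm, loose. Origin under its centre.
- cylinder: Bystander: black upright test cylinder with a brass ring, 48 mm diameter, 137 mm tall, loose. Origin under its centre.
- packing_0: Bystander: wooden packing strip 130 x 26 x 14 mm, loose, to the right of the head. Origin under its centre.
- packing_1: Bystander: second wooden packing strip, like the first, beside it.

How it is judged:
On the way, in this order (a step that is already met when the one before it is completed fails the run):
1. the jack stands flat on the bench with its saddle, still down, within 10 mm of being centred under the lift point (horizontal distance between jack_saddle and lift_point below 0.01 m and height (world z) of jack below 0.003 m and angle between jack's own z axis and vertical below 0.03 rad and value of joint jack_ram below 0.004 m), for 0.2 s.
2. two strokes pumped: the ram stands two notches up on its pawl with the handle back up (value of joint jack_ram above 0.0145 m and value of joint jack_lever below 0.08 rad), for 0.1 s.
At the end, for the whole second after the job is handed in: The robot holds the handle down (over 0.27 rad, over 1 N); the lift point is at least 12 mm up (z over 94 mm), the head's front edge is clear of the bench and rests on the saddle (over 3 N), within 15 mm of its centre; the jack is flat on the bench; the robot does not touch the head (value of joint jack_lever above 0.27 rad and contact force between any of the fingers, the arm and jack above 1 N and height (world z) of lift_point above 0.094 m and height (world z) of front_edge above 0.006 m and horizontal distance between jack_saddle and lift_point below 0.015 m and contact force between jack and head above 3 N and contact force between each of the arm, the fingers and head below 0.5 N and height (world z) of jack below 0.003 m and angle between jack's own z axis and vertical below 0.03 rad and linear speed of head below 0.02 m/s); the arm keeps its last pose, push and grip.
It fails at once if the head is shoved more than 30 mm out of place (distance of head from where it was at the start of the episode above 0.03 m).
It fails at once if a bystander (valve body, test cylinder, packing strips) is moved more than 20 mm or knocked over (distance of any of valve_body, cylinder, packing_0, packing_1 from where it was at the start of the episode above 0.02 m or angle between cylinder's own z axis and vertical above 0.3 rad).
It also fails if it takes over 58 s, if anything falls off the work surface, if the arm or the gripper's body presses on something with over 40 N, if the wrist force passes 120 N, or if a joint passes its speed limit or range.

## Robot

A 6-joint arm with a two-finger parallel gripper is mounted at the origin on a cart in front of the work surface, level with it; the furniture and walls round the work are solid. World frame = base frame: x ahead of the robot, y to its left, z up, the work surface at z = 0. Lengths are in m, angles in rad, forces in N, time in s.
With the tool pointing down it reaches from about 0.375 to 0.975 m from the base axis. Payload 3.8 kg.
Tool frame: the origin (TCP) lies where the fingers leave the gripper's body, on its centre line; the fingertips stand 73 mm ahead of it and the grasp point (between the pads) lies 54 mm ahead of it; z points along the fingers, y is the line along which they close (so a half turn about z gives the same grasp; the last joint's range is limited). The gripper opens to 85 mm and grips with 20 to 120 N. Pads are 22 mm wide; open, the fingers measure 114 mm over their backs; the gripper's body (76 mm by 85 mm) begins 54 mm behind the grasp point. The pads swing forward as they close: fully open they stand 13 mm farther back than shut.
Start: joints at [1.094, 0.264, 1.604, -0, 1.274, -0.037], TCP at [0.287, 0.611, 0.304] pointing down, gripper open.
Joint ranges: [-2.63, 2.63], [-0.94, 2.18], [0.31, 2.57], [-1.31, 4.45], [0, 2.66], [-2.55, 2.55]. Speed limits (rad/s): [2.57, 2.57, 3.14, 3.14, 3.14, 3.14].

## Interface

Orientations are given as a rotation vector (axis times angle).
In Python, from workcell import read_state, viewer, bot gives the robot as it stands.
- The arm moves only by the tool jog_arm, never from a script. Its argument "increments" is a list that holds one entry, the list of rows, each a list of 7 numbers: the shift along the tool's x, y, z in units of 30 mm (1.0 is 30 mm), then the turn, a rotation vector about the tool's x, y, z in units of 6 degrees (1.0 is 6 degrees), then the opening, from -1 (shut) to 1 (fully open). A call has exactly 5 rows; each row shifts and turns the commanded pose from where the row before left it, along the tool's axes as they then stand; what a row does not reach is not made up. A row lasts 1/12 s, in which the tool goes at most 41.7 mm and 7.16 degrees, less where a joint would pass 70% of its speed; a pose out of reach is approached as far as the arm can. A call is refused whole if a number of a shift passes 1 or a number of a turn 1, either way. A call with a gripper value outside its range is refused whole. The fingers move at their own pace and stop on an object; "force" is the grip in N (left out, the last holds). Time passes only in rows, so rows that do not move let the fingers close, or fill a call up. It gives the time, the measured TCP pose, the force, the opening and the grip force at its end, in the units of the state.
- read_state(): the state, without advancing time (a new reading comes with each control period).
- viewer.read_camera(name): name is "scene" or "top" or "wrist"; returns (picture, depth): 384x512x3 uint8, blue, green, red; 384x512 float32, m along the optical axis (not along the pixel's ray), 0 where there is no reading.
- viewer.camera_params(name): a dict with "fx", "fy", "cx", "cy" (pixels), "k1" (the pictures are not rectified: a ray, as slopes to the right and down, at radius r is drawn at 1 + k1 r^2 times it, then the intrinsics apply), "R" (3x3) and "t" (3): a world point X has camera coordinates R X + t; the wrist camera has in their place "hand_eye" (4x4, takes a point from camera to tool coordinates, whose origin is the TCP and whose axes are the flange's). Camera axes: x right, y down, z forward; pixel columns grow to the right and rows downward; lengths in m; the calibration is good to about 2 mm. A picture is of the moment at which its call begins: read the wrist's pose just before it. camera_params takes no time and is no camera call.
- bot.finish_job(): hands the job in; it is judged then, once.
The state is a dict: "time": time; "q": joint angles; "joint_vel": joint speeds; "joint_torque": joint torques, N m; "tool_pos": TCP position; "tcp_rot": TCP orientation; "wrist_force": force on the tool from outside, world axes, zero at the start; "torque": the same for the moment, N m; "width": opening from 0.0 (shut) to 1.0 (fully open); "grip_force": force on a finger pad.
Only numpy, scipy, OpenCV 4.12 (cv2) and the standard library are available. Lean on these libraries where they do the work, as an engineer would, in place of code of your own. Each camera call takes 0.05 s, during which the arm holds its last target. There are 200 camera calls.

## Working session

There is one attempt and no reset: what is moved stays moved. The work goes in short steps, Python scripts to look and compute and a tool call to move; the robot and the scene stay as the last step left them, time stands still between calls to the robot, and variables do not carry over. Pictures are saved under pics/ and viewed, at most 10 in all, crops included, and the job is handed in when it is done.

Besides the shell and the picture viewer there is one more tool, called after "Request:" as name([rows], argument=value, ...), one row to a line, values as JSON. jog_arm: Moves the arm, as the interface text tells. Its arguments: {"type":"object","properties":{"increments":{"type":"array","items":{"type":"array","items":{"type":"array","items":{"type":"number"}}}},"force":{"type":"number"}},"required":["increments"]}

```bash
mkdir -p pics; ls
cat > h.py <<'E'
import numpy as np, cv2
from workcell import read_state, viewer, bot
from scipy.spatial.transform import Rotation as Ro
def cam(n):
    s=read_state(); p=viewer.camera_params(n)
    im,d=viewer.read_camera(n)
    if 'hand_eye' in p:
        H=np.array(p['hand_eye']); Rt=Ro.from_rotvec(s['tcp_rot']).as_matrix()
        Rwc=Rt@H[:3,:3]; c=Rt@H[:3,3]+np.array(s['tool_pos'])
    else:
        R=np.array(p['R']); Rwc=R.T; c=-R.T@np.array(p['t'])
    return im,d,p,Rwc,c
def rays(p,Rwc,uv):
    K=np.array([[p['fx'],0,p['cx']],[0,p['fy'],p['cy']],[0,0,1.]])
    uv=np.asarray(uv,float).reshape(-1,1,2)
    x=cv2.undistortPoints(uv,K,np.array([p['k1'],0,0,0.]),).reshape(-1,2)
    return np.c_[x,np.ones(len(x))]
def on_plane(p,Rwc,c,uv,z):
    r=rays(p,Rwc,uv)@Rwc.T
    return c+r*((z-c[2])/r[:,2])[:,None]
def cloud(d,p,Rwc,c):
    v,u=np.mgrid[:d.shape[0],:d.shape[1]]
    r=rays(p,Rwc,np.c_[u.ravel(),v.ravel()])
    X=(r*d.reshape(-1,1))@Rwc.T+c
    X[d.ravel()==0]=np.nan
    return X.reshape(*d.shape,3)
E
python3 - <<'E'
from h import *
ims=[]
for n in('scene','top'):
    im,d,p,R,c=cam(n); X=cloud(d,p,R,c); np.savez(n,im=im,d=d,X=X,R=R,c=c); cv2.imwrite(f'pics/{n}.png',im)
    print(n,c,R[:,2],p['fx'],p['k1'])
print(read_state())
E
```

```text
pics
scene [-0.293574   -0.65041728  0.57456144] [ 0.71858008  0.53960818 -0.43870911] 421.2852789951419 0.051757265165891624
top [ 0.45554581 -0.02164898  1.32611776] [ 0.06214558  0.01135683 -0.99800248] 390.19001838381325 -0.0586767538355123
{'time': 0.1, 'q': array([ 1.09410750e+00,  2.64709312e-01,  1.60525345e+00,  5.38908069e-05,
        1.27372567e+00, -3.68705307e-02]), 'joint_vel': array([ 0.00075981, -0.00165571, -0.00250776,  0.00115866, -0.00229917,
       -0.00151992]), 'joint_torque': array([ 1.50470627e-03, -5.16709971e+01, -3.68592381e+01, -3.94247979e-05,
        6.35622549e-03,  6.65502716e-05]), 'tool_pos': array([0.28712834, 0.61030729, 0.30265651]), 'tcp_rot': array([-0.68520697, -3.06535949,  0.00316297]), 'wrist_force': array([0.61204124, 0.73025658, 0.46072615]), 'torque': array([-0.03262674,  0.00089059,  0.02545032]), 'grip_force': 0.0, 'width': 0.9985687034779733}
```

```bash
sleep 4; ls pics
```

```text
scene.png
top.png
```

View pics/top.png

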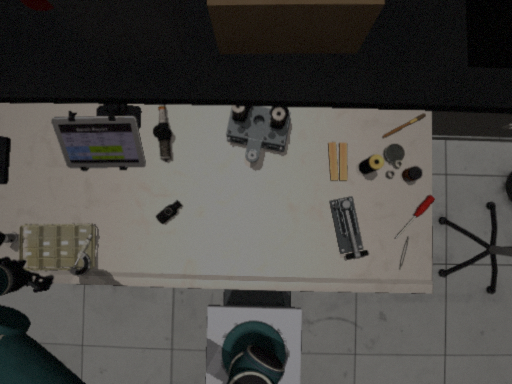

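View pics/scene.png

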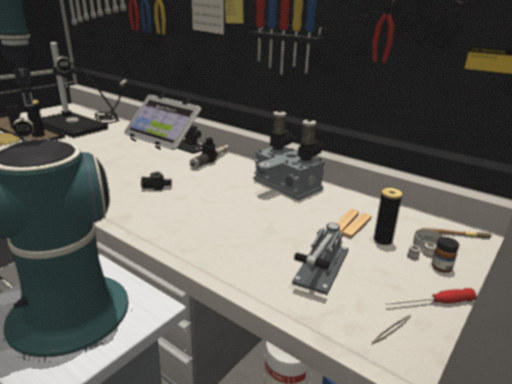

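The top view shows the jack near (347,228) with its tee at about (355,253). The head is at (258,132) and its lug's round face at (252,156). Next I measure both.

Run:
```python
from h import *
t=np.load('top.npz'); X=t['X']; im=t['im']
def crop(u0,v0,u1,v1): return X[v0:v1,u0:u1].reshape(-1,3), im[v0:v1,u0:u1].reshape(-1,3)
P,_=crop(280,210,320,250); print('bench z',np.nanmedian(P[:,2]))
# jack
v0,v1,u0,u1=188,268,322,378
Z=X[v0:v1,u0:u1,2]; g=im[v0:v1,u0:u1].max(2)
m=((Z>0.006)|(g<90)).astype(np.uint8)
n,l,st,ce=cv2.connectedComponentsWithStats(m); k=1+st[1:,4].argmax(); m=l==k
print('jack area',m.sum())
pts=X[v0:v1,u0:u1][m]; base=pts[(pts[:,2]<0.02)]; hi=pts[pts[:,2]>0.045]
for nm,a in(('all',pts),('base',base),('hi',hi)): 
    r=cv2.minAreaRect(a[:,:2].astype(np.float32)*1000); print(nm,len(a),r,a[:,2].max())
# head lug
print('lug z col 252'); 
for v in range(130,172,3): print(v,np.round(X[v,246:262:3],3)[:, :].tolist())
c=np.hstack([cv2.resize(im[185:270,315:385],None,fx=6,fy=6,interpolation=2)[:510,:400],cv2.resize(im[95:180,220:286],None,fx=6,fy=6,interpolation=2)[:510]])
cv2.imwrite('pics/crop.png',c); print(c.shape)
```

```text
bench z 0.0006621291068980018
jack area 1489
all 1489 ((420.66961669921875, -306.7689514160156), (210.44967651367188, 79.99493408203125), 12.904733657836914) nan
base 739 ((421.37255859375, -309.7990417480469), (210.1480255126953, 88.15487670898438), 12.353395462036133) 0.01966451045327622
hi 629 ((426.14068603515625, -304.9971923828125), (194.1259002685547, 71.04561614990234), 12.563879013061523) 0.09082720997804783
lug z col 252
130 [[0.728, 0.038, 0.098], [0.728, 0.028, 0.1], [0.728, 0.018, 0.1], [0.728, 0.009, 0.102], [0.729, -0.001, 0.1], [0.729, -0.01, 0.099]]
133 [[0.718, 0.037, 0.104], [0.719, 0.028, 0.099], [0.718, 0.018, 0.101], [0.72, 0.009, 0.095], [0.719, -0.001, 0.099], [0.72, -0.011, 0.095]]
136 [[0.708, 0.037, 0.102], [0.709, 0.027, 0.099], [0.709, 0.018, 0.1], [0.71, 0.008, 0.099], [0.71, -0.001, 0.097], [0.71, -0.011, 0.098]]
139 [[0.704, 0.038, 0.074], [0.7, 0.027, 0.095], [0.7, 0.018, 0.097], [0.7, 0.008, 0.096], [0.7, -0.001, 0.099], [0.701, -0.011, 0.096]]
142 [[0.702, 0.039, 0.035], [0.691, 0.027, 0.094], [0.691, 0.017, 0.095], [0.69, 0.008, 0.097], [0.69, -0.0
[... 650 characters left out ...]
26, 0.1], [0.642, 0.016, 0.097], [0.643, 0.007, 0.094], [0.644, -0.003, 0.086], [0.657, -0.012, 0.003]]
160 [[0.645, 0.039, 0.004], [0.632, 0.025, 0.098], [0.632, 0.016, 0.099], [0.633, 0.006, 0.096], [0.647, -0.002, 0.003], [0.647, -0.012, 0.005]]
163 [[0.636, 0.039, -0.0], [0.636, 0.029, -0.0], [0.636, 0.019, 0.001], [0.637, 0.008, -0.001], [0.636, -0.002, 0.003], [0.637, -0.012, 0.002]]
166 [[0.626, 0.039, -0.006], [0.625, 0.029, 0.002], [0.626, 0.018, 0.002], [0.626, 0.008, -0.0], [0.626, -0.002, 0.003], [0.627, -0.012, -0.005]]
169 [[0.615, 0.039, 0.002], [0.615, 0.028, -0.001], [0.616, 0.018, -0.002], [0.616, 0.008, -0.003], [0.616, -0.002, 0.001], [0.616, -0.013, 0.002]]
(510, 796, 3)
```

```bash
sleep 3
```

```text
(no output)
```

View pics/crop.png

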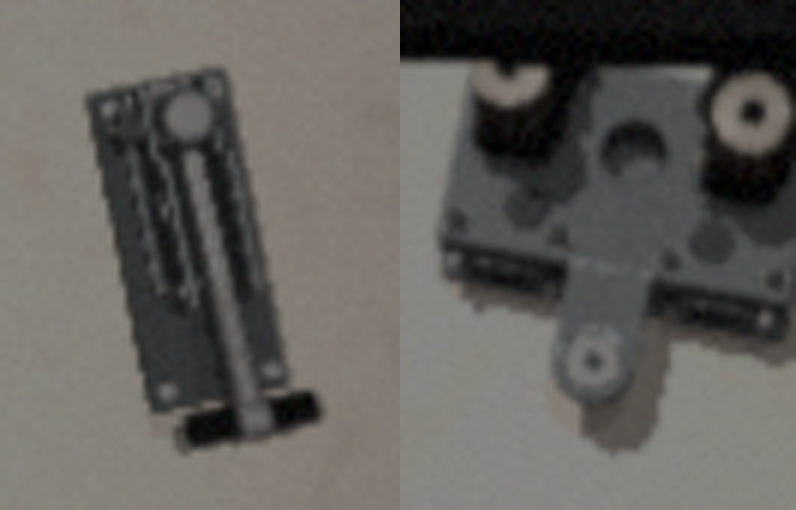

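The crop shows the saddle at (346,204), the tee centre at (356,255), the base plate corners, and the lug's centre hole at (252,155).

Run:
```python
from h import *
t=np.load('top.npz'); p=viewer.camera_params('top'); R,c=t['R'],t['c']
f=lambda a,o,z: on_plane(p,R,c,(np.array(a,float)+.5)/6-.5+np.array(o),z)
J=(315,185); H=(220-400/6,95)
sad=f([[187,117]],J,.072)[0]; tee=f([[250,421]],J,.08)[0]
co=f([[90,95],[225,70],[287,384],[153,410]],J,.01)
print('sad',sad,'tee',tee, 'dist',np.linalg.norm((sad-tee)[:2]),'yaw',np.arctan2(*(sad-tee)[1::-1]))
print('corners',co.round(3)); ax=(co[0]+co[1]-co[2]-co[3]); print('yaw base',np.arctan2(ax[1],ax[0]),np.linalg.norm(ax)/2,np.linalg.norm(co[0]-co[1]),'centre',co.mean(0))
yb=np.arctan2(ax[1],ax[0]); u=np.array([np.cos(yb),np.sin(yb)])
print('origin from base',co.mean(0)[:2]+.004*u,'origin from saddle',sad[:2]-.065*u,'from tee',tee[:2]+.099*u)
lug=f([[594,361]],H,.097)[0]
fr=f([[443,240],[783,302]],H,.09)
print('lug',lug,'front',fr); d=fr[0]-fr[1]; print('head yaw',np.arctan2(-d[0],d[1]))
s=read_state(); M=Ro.from_rotvec(s['tcp_rot']).as_matrix(); print(M.round(3))
```

```text
sad [ 0.50033737 -0.288272    0.072     ] tee [ 0.33979726 -0.3220365   0.08      ] dist 0.16405233347549428 yaw 0.2072968515615592
corners [[ 0.514 -0.247  0.01 ]
 [ 0.53  -0.323  0.01 ]
 [ 0.354 -0.359  0.01 ]
 [ 0.338 -0.284  0.01 ]]
yaw base 0.20964131212474163 0.1792208407389999 0.07770894861362808 centre [ 0.43395823 -0.30327984  0.01      ]
origin from base [ 0.43787065 -0.30244741] origin from saddle [ 0.43676051 -0.30179909] from tee [ 0.43662972 -0.3014337 ]
lug [0.6493352  0.01667416 0.097     ] front [[ 0.71404847  0.09936084  0.09      ]
 [ 0.68443416 -0.08310111  0.09      ]]
head yaw -0.16090099615392406
[[-0.905  0.426 -0.001]
 [ 0.426  0.905 -0.002]
 [ 0.    -0.002 -1.   ]]
```

```bash
cat > plan.py <<'E'
from h import *
import json
def plan(wps,n,grip,start=None):
    """wps: list of (x,y,z,yaw of tool y, rows); prints calls of 5 rows"""
    s=read_state(); M=Ro.from_rotvec(s['tcp_rot']).as_matrix()
    pos=np.array(s['tool_pos']); yaw=np.arctan2(M[1,1],M[0,1])
    rows=[]
    for x,y,z,a,k in wps:
        tgt=np.array([x,y,z])
        for i in range(k):
            d=(tgt-pos)/(k-i); dt=(a-yaw)/(k-i)
            ex=np.array([-np.sin(yaw),np.cos(yaw),0]);ey=np.array([np.cos(yaw),np.sin(yaw),0])
            r=np.round([d@ex/.03,d@ey/.03,-d[2]/.03,0,0,-np.degrees(dt)/6],2)
            rows.append(r.tolist()+[grip])
            pos=pos+.03*(r[0]*ex+r[1]*ey-r[2]*np.array([0,0,1])); yaw-=np.radians(r[5]*6)
    while len(rows)%5: rows.append([0]*6+[grip])
    for i in range(0,len(rows),5): print(json.dumps(rows[i:i+5]))
    print('end',pos.round(4),yaw)
E
python3 - <<'E'
from plan import *
print(np.array(viewer.camera_params('wrist')['hand_eye']).round(3))
plan([(.40,.40,.30,.5,8),(.46,0,.30,-.6,14),(.427,-.304,.24,-1.362,13)],0,1)
E
```

```text
[[-0.    -0.948 -0.318  0.083]
 [ 1.    -0.001  0.    -0.001]
 [-0.    -0.318  0.948 -0.071]
 [ 0.     0.     0.     1.   ]]
[[-0.8, -0.59, 0.01, 0.0, 0.0, 0.75, 1], [-0.84, -0.53, 0.01, 0.0, 0.0, 0.75, 1], [-0.88, -0.46, 0.01, 0.0, 0.0, 0.75, 1], [-0.92, -0.39, 0.01, 0.0, 0.0, 0.76, 1], [-0.94, -0.32, 0.01, 0.0, 0.0, 0.75, 1]]
[[-0.97, -0.24, 0.01, 0.0, 0.0, 0.76, 1], [-0.98, -0.16, 0.01, 0.0, 0.0, 0.75, 1], [-0.99, -0.09, 0.02, 0.0, 0.0, 0.76, 1], [-0.9, -0.33, -0.0, 0.0, 0.0, 0.75, 1], [-0.93, -0.26, -0.0, 0.0, 0.0, 0.75, 1]]
[[-0.94, -0.18, -0.0, 0.0, 0.0, 0.75, 1], [-0.96, -0.11, -0.0, 0.0, 0.0, 0.75, 1], [-0.96, -0.04, -0.0, 0.0, 0.0, 0.75, 1], [-0.96, 0.04, -0.0, 0.0, 0.0, 0.75, 1], [-0.96, 0.12, -0.0, 0.0, 0.0, 0.75, 1]]
[[-0.94, 0.19, -0.0, 0.0, 0.0, 0.75, 1], [-0.93, 0.26, -0.0, 0.0, 0.0, 0.75, 1], [-0.9, 0.34, -0.0, 0.0, 0.0, 0.75, 1], [-0.87, 0.41, -0.0, 0.0, 0.0, 0.75, 1], [-0.84, 0.47, -0.0, 0.0, 0.0, 0.75, 1]]
[[-0.8, 0.54, -0.0, 0.0, 0.0, 0.75, 1], [-0.76, 0.6, -0.0, 0.0, 0.0, 0.75, 1], [-0.69, 0.37, 0.15, 0.0, 0.0, 0.56, 1], [-0.67, 0.41, 0.15, 0.0, 0.0, 0.56, 1], [-0.64, 0.45, 0.15, 0.0, 0.0, 0.56, 1]]
[[-0.62, 0.49, 0.15, 0.0, 0.0, 0.56, 1], [-0.59, 0.52, 0.16, 0.0, 0.0, 0.56, 1], [-0.55, 0.55, 0.15, 0.0, 0.0, 0.56, 1], [-0.52, 0.59, 0.16, 0.0, 0.0, 0.56, 1], [-0.49, 0.61, 0.15, 0.0, 0.0, 0.56, 1]]
[[-0.45, 0.64, 0.16, 0.0, 0.0, 0.56, 1], [-0.41, 0.67, 0.15, 0.0, 0.0, 0.56, 1], [-0.37, 0.69, 0.16, 0.0, 0.0, 0.56, 1], [-0.33, 0.71, 0.15, 0.0, 0.0, 0.56, 1], [-0.29, 0.73, 0.16, 0.0, 0.0, 0.56, 1]]
end [ 0.4269 -0.304   0.24  ] -1.3624150287057333
```

Request:
jog_arm([
  [[-0.8, -0.59, 0, 0, 0, 0.75, 1], [-0.84, -0.53, 0, 0, 0, 0.75, 1], [-0.88, -0.46, 0, 0, 0, 0.75, 1], [-0.92, -0.39, 0, 0, 0, 0.75, 1], [-0.94, -0.32, 0, 0, 0, 0.75, 1]],
])

```text
time: 0.52
tool_pos: [0.358, 0.4779, 0.3032]
tcp_rot: [-1.275, -2.871, 0.002]
wrist_force: [2.3, -0.9, 0.1]
width: 0.998
grip_force: 0.0
```

Request:
jog_arm([
  [[-0.97, -0.24, 0, 0, 0, 0.75, 1], [-0.98, -0.16, 0, 0, 0, 0.75, 1], [-0.99, -0.09, 0, 0, 0, 0.75, 1], [-0.9, -0.33, 0, 0, 0, 0.75, 1], [-0.93, -0.26, 0, 0, 0, 0.75, 1]],
])

```text
time: 0.93
tool_pos: [0.4094, 0.3418, 0.3033]
tcp_rot: [-1.812, -2.566, 0.001]
wrist_force: [0.2, 0.4, 0.0]
width: 1.001
grip_force: 0.0
```

Request:
jog_arm([
  [[-0.94, -0.18, 0, 0, 0, 0.75, 1], [-0.96, -0.11, 0, 0, 0, 0.75, 1], [-0.96, -0.04, 0, 0, 0, 0.75, 1], [-0.96, 0.04, 0, 0, 0, 0.75, 1], [-0.96, 0.12, 0, 0, 0, 0.75, 1]],
])

```text
time: 1.35
tool_pos: [0.4307, 0.1992, 0.3035]
tcp_rot: [-2.277, -2.164, 0.001]
wrist_force: [1.0, -0.1, -0.1]
width: 1.0
grip_force: 0.0
```

Request:
jog_arm([
  [[-0.94, 0.19, 0, 0, 0, 0.75, 1], [-0.93, 0.26, 0, 0, 0, 0.75, 1], [-0.9, 0.34, 0, 0, 0, 0.75, 1], [-0.87, 0.41, 0, 0, 0, 0.75, 1], [-0.84, 0.47, 0, 0, 0, 0.75, 1]],
])

```text
time: 1.77
tool_pos: [0.4527, 0.0566, 0.3036]
tcp_rot: [-2.656, -1.678, 0.001]
wrist_force: [0.4, -0.6, -0.3]
width: 1.003
grip_force: 0.0
```

Request:
jog_arm([
  [[-0.8, 0.54, 0, 0, 0, 0.75, 1], [-0.76, 0.6, 0, 0, 0, 0.75, 1], [-0.69, 0.37, 0.15, 0, 0, 0.56, 1], [-0.67, 0.41, 0.15, 0, 0, 0.56, 1], [-0.64, 0.45, 0.15, 0, 0, 0.56, 1]],
])

```text
time: 2.18
tool_pos: [0.454, -0.0707, 0.2899]
tcp_rot: [-2.897, -1.216, 0.001]
wrist_force: [0.9, -0.1, 0.4]
width: 0.999
grip_force: 0.0
```

Request:
jog_arm([
  [[-0.62, 0.49, 0.15, 0, 0, 0.56, 1], [-0.59, 0.52, 0.15, 0, 0, 0.56, 1], [-0.55, 0.55, 0.15, 0, 0, 0.56, 1], [-0.52, 0.59, 0.15, 0, 0, 0.56, 1], [-0.49, 0.61, 0.15, 0, 0, 0.56, 1]],
])

```text
time: 2.6
tool_pos: [0.4414, -0.1875, 0.2673]
tcp_rot: [-3.043, -0.78, 0.001]
wrist_force: [-0.1, -0.1, 0.0]
width: 1.002
grip_force: 0.0
```

Request:
jog_arm([
  [[-0.45, 0.64, 0.15, 0, 0, 0.56, 1], [-0.41, 0.67, 0.15, 0, 0, 0.56, 1], [-0.37, 0.69, 0.15, 0, 0, 0.56, 1], [-0.33, 0.71, 0.15, 0, 0, 0.56, 1], [-0.29, 0.73, 0.15, 0, 0, 0.56, 1]],
])

```text
time: 3.02
tool_pos: [0.4289, -0.3043, 0.2447]
tcp_rot: [-3.124, -0.327, 0.001]
wrist_force: [0.3, 0.0, 0.4]
width: 1.002
grip_force: 0.0
```

Run:
```python
from h import *
im,d,p,R,c=cam('wrist'); X=cloud(d,p,R,c); np.savez('w1',im=im,X=X,R=R,c=c); cv2.imwrite('pics/w1.png',im); print(c,read_state()['tool_pos'])
```

```text
[ 0.507295   -0.28804201  0.31591312] [ 0.42850228 -0.3076864   0.24400041]
```

```bash
sleep 3
```

```text
(no output)
```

View pics/w1.png

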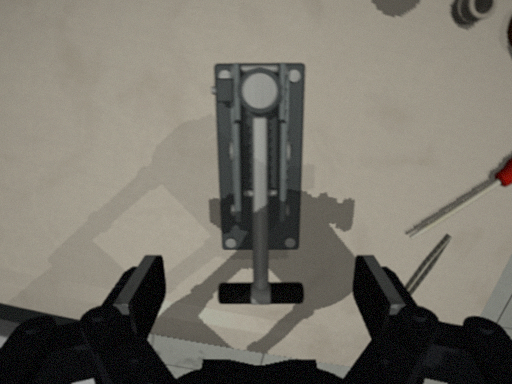

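The wrist view shows the saddle at (260,91), the tee at (261,293), and the base corners at (215,64), (305,64), (299,249) and (222,249).

Run:
```python
from h import *
t=np.load('w1.npz'); p=viewer.camera_params('wrist'); R,c=t['R'],t['c']
f=lambda a,z: on_plane(p,R,c,a,z)
sad=f([[260,91]],.072)[0]; tee=f([[261,293]],.08)[0]; co=f([[215,64],[305,64],[299,249],[222,249]],.01)
print(sad,tee,np.linalg.norm((sad-tee)[:2]),np.arctan2(*(sad-tee)[1::-1])); ax=co[0]+co[1]-co[2]-co[3]
print(co.round(3),np.arctan2(ax[1],ax[0]),np.linalg.norm(ax)/2)
u=(sad-tee)[:2];u/=np.linalg.norm(u); print('grip',sad[:2]-.073*u,tee[:2]+.092*u)
a=read_state();print(a['tool_pos'])
from plan import *
g=(sad[:2]-.073*u+tee[:2]+.092*u)/2; plan([(*g,.109,-1.3616,5)],0,1)
```

```text
[ 0.50085762 -0.28993989  0.072     ] [ 0.34231576 -0.32444915  0.08      ] 0.1622541567275026 0.214323498321606
[[ 0.514 -0.247  0.01 ]
 [ 0.53  -0.324  0.01 ]
 [ 0.354 -0.362  0.01 ]
 [ 0.338 -0.285  0.01 ]] 0.21208320519970747 0.17962193221031272
grip [ 0.42952783 -0.305466  ] [ 0.43221085 -0.304882  ]
[ 0.42850228 -0.3076864   0.24400041]
[[0.02, -0.01, 0.9, 0.0, 0.0, -0.01, 1], [0.02, -0.01, 0.9, 0.0, 0.0, -0.01, 1], [0.02, -0.02, 0.9, 0.0, 0.0, -0.01, 1], [0.02, -0.01, 0.9, 0.0, 0.0, -0.01, 1], [0.01, -0.02, 0.9, 0.0, 0.0, -0.0, 1]]
end [ 0.4307 -0.3051  0.109 ] -1.3617925392959889
```

Request:
jog_arm([
  [[0.02, -0.02, 0.9, 0, 0, -0.01, 1], [0.01, -0.02, 0.9, 0, 0, -0.01, 1], [0.01, -0.02, 0.9, 0, 0, -0.01, 1], [0.01, -0.02, 0.9, 0, 0, 0, 1], [0, 0, 0.9, 0, 0, 0, 1]],
])

```text
time: 3.48
tool_pos: [0.4301, -0.3003, 0.109]
tcp_rot: [-3.123, -0.337, 0.0]
wrist_force: [0.9, 0.5, -0.5]
width: 1.003
grip_force: 0.0
```

Request:
jog_arm([
  [[0, 0, 0, 0, 0, 0, 0], [0, 0, 0, 0, 0, 0, -0.5], [0, 0, 0, 0, 0, 0, -1], [0, 0, 0, 0, 0, 0, -1], [0, 0, 0, 0, 0, 0, -1]],
], force=60)

```text
time: 3.9
tool_pos: [0.4322, -0.3023, 0.1129]
tcp_rot: [3.119, 0.337, 0.006]
wrist_force: [0.7, -2.1, 0.8]
width: 0.462
grip_force: 63.1
```

Request:
jog_arm([
  [[0, 0, 0, 0, 0, 0, -1], [0, 0, 0, 0, 0, 0, -1], [0, 0, 0, 0, 0, 0, -1], [0, 0, 0, 0, 0, 0, -1], [0, 0, 0, 0, 0, 0, -1]],
])

```text
time: 4.32
tool_pos: [0.4322, -0.3023, 0.1129]
tcp_rot: [3.12, 0.337, 0.006]
wrist_force: [-0.0, -3.1, 6.1]
width: 0.46
grip_force: 63.7
```

Run:
```python
from plan import *
plan([(.43,-.302,.165,-1.362,5),(.47,-.15,.165,-1.5,7),(.452,.0485,.16,-1.731,8)],0,-1)
```

```text
[[-0.01, -0.01, -0.35, 0.0, 0.0, 0.01, -1], [-0.01, -0.0, -0.35, 0.0, 0.0, 0.01, -1], [-0.02, -0.01, -0.35, 0.0, 0.0, 0.01, -1], [-0.01, -0.0, -0.34, 0.0, 0.0, 0.01, -1], [-0.02, -0.01, -0.35, 0.0, 0.0, 0.02, -1]]
[[0.34, -0.67, 0.0, 0.0, 0.0, 0.19, -1], [0.32, -0.67, 0.0, 0.0, 0.0, 0.19, -1], [0.31, -0.68, 0.0, 0.0, 0.0, 0.19, -1], [0.3, -0.69, 0.0, 0.0, 0.0, 0.19, -1], [0.28, -0.69, 0.0, 0.0, 0.0, 0.19, -1]]
[[0.27, -0.7, 0.0, 0.0, 0.0, 0.18, -1], [0.25, -0.7, 0.0, 0.0, 0.0, 0.19, -1], [-0.02, -0.83, 0.02, 0.0, 0.0, 0.28, -1], [-0.04, -0.83, 0.02, 0.0, 0.0, 0.27, -1], [-0.06, -0.83, 0.02, 0.0, 0.0, 0.28, -1]]
[[-0.09, -0.83, 0.02, 0.0, 0.0, 0.27, -1], [-0.11, -0.82, 0.02, 0.0, 0.0, 0.28, -1], [-0.14, -0.82, 0.02, 0.0, 0.0, 0.27, -1], [-0.16, -0.82, 0.03, 0.0, 0.0, 0.28, -1], [-0.18, -0.81, 0.02, 0.0, 0.0, 0.27, -1]]
end [0.452  0.0486 0.16  ] -1.730784925217923
```

Request:
jog_arm([
  [[0, 0, -0.35, 0, 0, 0, -1], [0, 0, -0.35, 0, 0, 0, -1], [0, 0, -0.35, 0, 0, 0, -1], [0, 0, -0.35, 0, 0, 0, -1], [0, 0, -0.35, 0, 0, 0, -1]],
])

```text
time: 4.73
tool_pos: [0.43, -0.3002, 0.1634]
tcp_rot: [-3.123, -0.337, 0.001]
wrist_force: [0.3, -0.5, -8.7]
width: 0.458
grip_force: 62.8
```

Request:
jog_arm([
  [[0.34, -0.4, 0, 0, 0, 0.19, -1], [0.32, -0.67, 0, 0, 0, 0.19, -1], [0.31, -0.68, 0, 0, 0, 0.19, -1], [0.3, -0.69, 0, 0, 0, 0.19, -1], [0.28, -0.69, 0, 0, 0, 0.19, -1]],
])

```text
time: 5.15
tool_pos: [0.4603, -0.199, 0.1635]
tcp_rot: [-3.136, -0.179, -0.0]
wrist_force: [0.7, 0.3, -10.3]
width: 0.461
grip_force: 62.9
```

Request:
jog_arm([
  [[0.27, -0.7, 0, 0, 0, 0.19, -1], [0.25, -0.7, 0, 0, 0, 0.19, -1], [0, -0.83, 0, 0, 0, 0.28, -1], [-0.04, -0.83, 0, 0, 0, 0.28, -1], [-0.06, -0.83, 0, 0, 0, 0.28, -1]],
])

```text
time: 5.57
tool_pos: [0.4647, -0.0809, 0.1635]
tcp_rot: [-3.141, 0.022, -0.0]
wrist_force: [-0.2, 0.9, -9.0]
width: 0.456
grip_force: 63.0
```

Request:
jog_arm([
  [[-0.09, -0.83, 0, 0, 0, 0.27, -1], [-0.11, -0.82, 0, 0, 0, 0.27, -1], [-0.14, -0.82, 0, 0, 0, 0.27, -1], [-0.16, -0.82, 0, 0, 0, 0.27, -1], [-0.18, -0.81, 0, 0, 0, 0.27, -1]],
])

```text
time: 5.98
tool_pos: [0.4526, 0.0433, 0.1636]
tcp_rot: [-3.132, 0.244, -0.0]
wrist_force: [-0.7, 0.2, -8.2]
width: 0.457
grip_force: 62.9
```

Run:
```python
from h import *
im,d,p,R,c=cam('wrist'); X=cloud(d,p,R,c); np.savez('w2',im=im,X=X,R=R,c=c); cv2.imwrite('pics/w2.png',im); s=read_state(); print(c,s['tool_pos'],s['wrist_force'],s['torque'],s['width'])
M=Ro.from_rotvec(s['tcp_rot']).as_matrix(); print(M.round(3))
```

```text
[0.53164657 0.03008668 0.23485202] [0.45204215 0.04698106 0.16349166] [-0.61510797  3.72717569 -9.08889976] [ 0.54628937 -0.08969418  0.13988375] 0.4570455357533105
[[ 0.988 -0.157 -0.   ]
 [-0.157 -0.988  0.005]
 [-0.001 -0.005 -1.   ]]
```

```bash
sleep 3
```

```text
(no output)
```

View pics/w2.png

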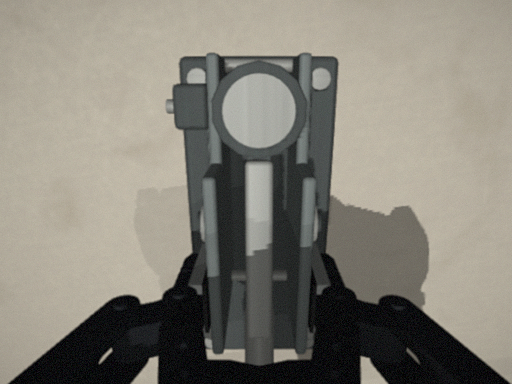

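The saddle is at (259,110) and the jack hangs straight in the grip. Now I compute the saddle offset in the tool frame.

Run:
```python
from plan import *
t=np.load('w2.npz'); X=t['X']; s=read_state(); M=Ro.from_rotvec(s['tcp_rot']).as_matrix(); T=np.array(s['tool_pos'])
S=np.nanmedian(X[90:130,240:280].reshape(-1,3),0); z=S[2]
p=viewer.camera_params('wrist'); sp=on_plane(p,t['R'],t['c'],[[259,110]],z)[0]
print('saddle',S,sp,'tool',M.T@(sp-T),'bench',np.nanmedian(X[20:120,20:120,2]))
for nm,sl in(('front base',X[70:85,318:324]),('rear base',X[230:245,190:196]),('base l',X[135:150,196:204]),('base r',X[135:150,318:326])): print(nm,np.nanmedian(sl.reshape(-1,3),0).round(4))
im=t['im']; 
# base side edges -> yaw
L=on_plane(p,t['R'],t['c'],[[180,65],[192,250],[337,65],[329,250]],z-.062); print('yaw',np.arctan2(*(L[0]-L[1])[1::-1]),np.arctan2(*(L[2]-L[3])[1::-1]))
```

```text
saddle [0.52291638 0.03133352 0.12404134] [0.52279098 0.03151033 0.12404134] tool [0.07234417 0.00438333 0.03934687] bench 0.0013243860511378547
front base [5.291e-01 2.000e-04 6.570e-02]
rear base [0.4517 0.0815 0.0612]
base l [0.5066 0.0658 0.0618]
base r [0.4965 0.0024 0.0617]
yaw -0.15914262314696087 -0.13000565033393285
```

Request:
jog_arm([
  [[0, -0.04, 0.32, 0, 0, 0, -1], [0, -0.04, 0.32, 0, 0, 0, -1], [0, -0.04, 0.32, 0, 0, 0, -1], [0, -0.04, 0.32, 0, 0, 0, -1], [0, 0, 0.32, 0, 0, 0, -1]],
])

```text
time: 6.45
tool_pos: [0.4534, 0.0463, 0.1134]
tcp_rot: [3.132, -0.243, -0.002]
wrist_force: [0.1, 0.4, -8.9]
width: 0.46
grip_force: 64.5
```

Request:
jog_arm([
  [[0.3, 0, 0, 0, 0, 0, -1], [0.5, 0, 0, 0, 0, 0, -1], [0.5, 0, 0, 0, 0, 0, -1], [0.4, 0, 0, 0, 0, 0, -1], [0.3, 0, 0, 0, 0, 0, -1]],
])

```text
time: 6.87
tool_pos: [0.5144, 0.0368, 0.1143]
tcp_rot: [3.132, -0.243, -0.0]
wrist_force: [0.4, -0.2, -8.5]
width: 0.464
grip_force: 65.2
```

Run:
```python
from h import *
im,d,p,R,c=cam('wrist'); s=read_state(); print(s['tool_pos'],s['wrist_force'])
s=read_state(); print(s['tool_pos'])
M=Ro.from_rotvec(s['tcp_rot']).as_matrix(); ex,ey=M[:,0],M[:,1]
d=np.array([.6493,.0167,.097])-(s['tool_pos']+.0723*ex+.0044*ey); print('to go',d@ex/.03,d@ey/.03,M[1,0])
```

```text
[0.5161734  0.03679393 0.11487654] [ 2.92491612 -0.31889322 -9.18840371]
[0.5161734  0.03679393 0.11487654]
to go 2.0760797019553885 -0.169287979711079 -0.15426103999421686
```

Request:
jog_arm([
  [[0.3, -0.1, 0, 0, 0, 0, -1], [0.4, -0.07, 0, 0, 0, 0, -1], [0.5, 0, 0, 0, 0, 0, -1], [0.4, 0, 0, 0, 0, 0, -1], [0.3, 0, 0, 0, 0, 0, -1]],
])

```text
time: 7.33
tool_pos: [0.571, 0.0339, 0.1146]
tcp_rot: [-3.132, 0.242, 0.0]
wrist_force: [0.4, 0.4, -8.3]
width: 0.457
grip_force: 65.2
```

Run:
```python
from h import *
im,d,p,R,c=cam('wrist'); X=cloud(d,p,R,c); np.savez('w3',im=im,X=X,R=R,c=c); cv2.imwrite('pics/w3.png',im); s=read_state(); print(c,s['tool_pos'],s['wrist_force'])
```

```text
[0.65011381 0.02084296 0.18583086] [0.5728044  0.03368622 0.11504404] [ 3.60546994 -0.7628128  -7.85832988]
```

```bash
sleep 3
```

```text
(no output)
```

View pics/w3.png

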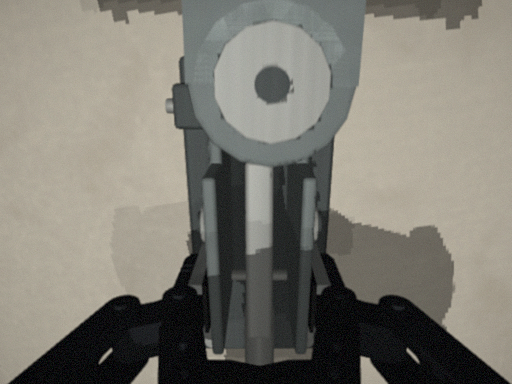

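The lug's face is now over the saddle, with its centre hole at (272,83).

Run:
```python
from h import *
s=read_state(); p=viewer.camera_params('wrist'); H=np.array(p['hand_eye'])
def tool(t,uv,box):
    # depth along the axis from the tabulated cloud
    R,c=t['R'],t['c']; P=t['X'][box[1]:box[3],box[0]:box[2]].reshape(-1,3); dep=np.nanmedian((P-c)@R[:,2])
    r=rays(p,None,[uv])[0]*dep; return H[:3,:3]@r+H[:3,3], np.nanmedian(P[:,2])
a=tool(np.load('w2.npz'),(259,110),(240,90,280,130)); b=tool(np.load('w3.npz'),(272,83),(225,50,250,110))
print(a,b,'move tool xy units',(b[0]-a[0])[:2]/.03)
t=np.load('w3.npz'); m=cv2.inRange(t['im'],(150,150,150),(255,255,255))[10:150,205:340]; 
y,x=np.nonzero(m); print(x.mean()+205,y.mean()+10, len(x))
```

```text
(array([0.07118696, 0.00080545, 0.03945952]), np.float64(0.12404134451301055)) (array([0.07977267, 0.00404399, 0.01504868]), np.float64(0.09924454417085765)) move tool xy units [0.28619037 0.10795149]
271.07437314067147 82.0906289842754 9412
```

Request:
jog_arm([
  [[0.15, 0.05, 0, 0, 0, 0, -1], [0.13, 0.05, 0, 0, 0, 0, -1], [0, 0, 0.05, 0, 0, 0, -1], [0, 0, 0.04, 0, 0, 0, -1], [0, 0, 0.03, 0, 0, 0, -1]],
])

```text
time: 7.8
tool_pos: [0.578, 0.0295, 0.1126]
tcp_rot: [3.132, -0.241, -0.0]
wrist_force: [-5.9, -0.5, 8.2]
width: 0.457
grip_force: 67.3
```

Run:
```python
from h import *
p=viewer.camera_params('wrist');H=np.array(p['hand_eye'])
im,d,p,R,c=cam('wrist'); s=read_state(); print(s['tool_pos'],s['wrist_force'],s['torque'])
m=cv2.inRange(im,(150,150,150),(255,255,255)); n,l,st,ce=cv2.connectedComponentsWithStats(m[:150,200:350])
k=1+st[1:,4].argmax(); print(st[k],ce[k]+[200,0]); dep=np.median(d[:150,200:350][l==k])
uv=ce[k]+[200,0]+[.9,.9]
b=H[:3,:3]@(rays(p,None,[uv])[0]*dep)+H[:3,3]; print('lug tool',b,'err',b[:2]-[.0712,.0008])
```

```text
[0.57799562 0.02953657 0.11260552] [-2.39213261 -0.05999729  2.56422213] [-0.39465876  0.84446574 -0.05267934]
[   2   56   98   94 6360] [249.13537736 103.56352201]
lug tool [ 0.07467962 -0.00140451  0.01297954] err [ 0.00347962 -0.00220451]
```

Run:
```python
from h import *
p=viewer.camera_params('wrist');H=np.array(p['hand_eye'])
im,d,p,R,c=cam('wrist'); cv2.imwrite('pics/w4.png',im)
g=cv2.medianBlur(cv2.cvtColor(im,6),5)
C=cv2.HoughCircles(g[:200,180:350],cv2.HOUGH_GRADIENT,1,30,param1=80,param2=20,minRadius=45,maxRadius=75); print(C)
for x,y,r in C[0][:2]:
    dep=np.median(d[int(y)-40:int(y)+40,180+int(x)-45:180+int(x)-25]); b=H[:3,:3]@(rays(p,None,[(x+180,y)])[0]*dep)+H[:3,3]; print(b,'err',b[:2]-[.0712,.0008])
print(read_state()['wrist_force'],read_state()['tool_pos'])
```

```text
[[[ 77.5 115.5  58.9]]]
[0.07196162 0.0004338  0.01326364] err [ 0.00076162 -0.0003662 ]
[-3.62641362 -0.80253908  3.35374042] [0.57798563 0.02954153 0.11261742]
```

```bash
sleep 3
```

```text
(no output)
```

View pics/w4.png

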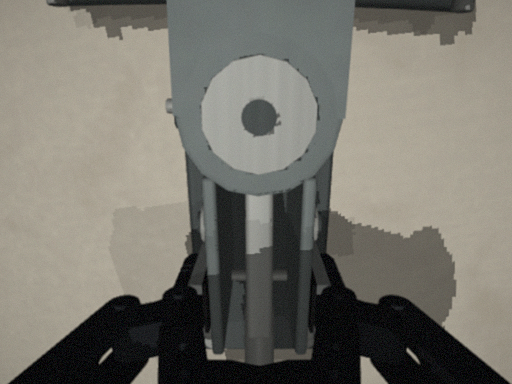

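Request:
jog_arm([
  [[0, 0, 0, 0, 0, 0, 0], [0, 0, 0, 0, 0, 0, 0.5], [0, 0, 0, 0, 0, 0, 1], [0, 0, 0, 0, 0, 0, 1], [0, 0, 0, 0, 0, 0, 1]],
])

```text
time: 8.32
tool_pos: [0.5784, 0.0297, 0.1116]
tcp_rot: [-3.132, 0.242, -0.002]
wrist_force: [0.8, 0.5, 1.1]
width: 0.997
grip_force: 0.0
```

Request:
jog_arm([
  [[0, 0, -0.3, 0, 0, 0, 1], [0, 0, -0.7, 0, 0, 0, 1], [0, 0, -0.9, 0, 0, 0, 1], [0, 0, -0.7, 0, 0, 0, 1], [0, 0, -0.4, 0, 0, 0, 1]],
])

```text
time: 8.73
tool_pos: [0.5796, 0.0297, 0.205]
tcp_rot: [-3.132, 0.242, -0.008]
wrist_force: [0.3, -0.2, -0.2]
width: 1.001
grip_force: 0.0
```

Run:
```python
from h import *
im,d,p,R,c=cam('wrist'); X=cloud(d,p,R,c); np.savez('w5',im=im,X=X,R=R,c=c); cv2.imwrite('pics/w5.png',im); s=read_state(); print(s['tool_pos'],s['wrist_force'],s['width'])
M=Ro.from_rotvec(s['tcp_rot']).as_matrix();print(M.round(3))
```

```text
[0.58057663 0.02971559 0.20671386] [1.32236234 0.23718677 1.40168883] 0.9983814789554892
[[ 0.988 -0.153  0.008]
 [-0.153 -0.988  0.   ]
 [ 0.008 -0.001 -1.   ]]
```

```bash
sleep 3
```

```text
(no output)
```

View pics/w5.png

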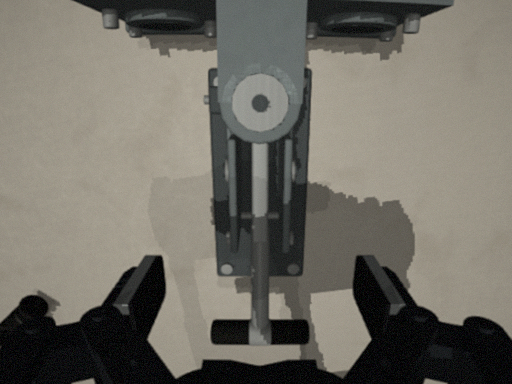

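The jack stands straight under the lug. The lug hole is at (260,103), the base corners at (210,70), (311,70), (306,275) and (216,275), and the tee at (260,332).

Run:
```python
from h import *
t=np.load('w5.npz'); p=viewer.camera_params('wrist'); R,c=t['R'],t['c']; f=lambda a,z: on_plane(p,R,c,a,z)
lug=f([[260,103]],.097)[0]; tee=f([[260,332]],.080)[0]; co=f([[210,70],[311,70],[306,275],[216,275]],.01)
ax=co[0]+co[1]-co[2]-co[3]; yaw=np.arctan2(ax[1],ax[0]); u=np.array([np.cos(yaw),np.sin(yaw)]); sad=co.mean(0)[:2]+.069*u
print('yaw',yaw,np.linalg.norm(ax)/2,'lug',lug,'sad',sad,'dist',lug[:2]-sad,'tee',tee,'exp',sad-.164*u, t['X'][325:340,225:240,2].mean())
s=read_state(); M=Ro.from_rotvec(s['tcp_rot']).as_matrix(); T=np.array(s['tool_pos']); print('to tee units',((np.r_[sad-.164*u,0]-T)@M)[:2]/.03,((tee-T)@M)[:2]/.03)
```

```text
yaw -0.15022065887937452 0.1789313678437686 lug [0.64832662 0.01782111 0.097     ] sad [0.64756577 0.01732346] dist [0.00076084 0.00049765] tee [0.48697232 0.04270613 0.08      ] exp [0.48541273 0.0418671 ] 0.08446736859372155
to tee units [-3.2493075   0.09476302] [-3.18183981  0.05577072]
```

Request:
jog_arm([
  [[-0.5, 0.02, 0, 0, 0, 0, 0], [-0.8, 0.02, 0, 0, 0, 0, -1], [-0.8, 0.03, 0, 0, 0, 0, -1], [-0.7, 0, 0, 0, 0, 0, -1], [-0.4, 0, 0, 0, 0, 0, -1]],
], force=40)

```text
time: 9.2
tool_pos: [0.48, 0.0425, 0.1999]
tcp_rot: [3.132, -0.241, -0.005]
wrist_force: [-1.2, 1.1, -0.8]
width: 0.301
grip_force: 0.0
```

Request:
jog_arm([
  [[0, 0, 0.3, 0, 0, 0, -1], [0, 0, 0.4, 0, 0, 0, -1], [0, 0, 0.3, 0, 0, 0, -1], [0, 0, 0.2, 0, 0, 0, -1], [0, 0, 0, 0, 0, 0, -1]],
])

```text
time: 9.62
tool_pos: [0.4822, 0.0421, 0.1628]
tcp_rot: [3.132, -0.242, -0.006]
wrist_force: [-0.9, -0.4, 0.5]
width: -0.004
grip_force: 0.0
```

Run:
```python
from h import *
s=read_state(); M=Ro.from_rotvec(s['tcp_rot']).as_matrix(); T=np.array(s['tool_pos']); print(T,s['wrist_force'],s['width']);print('to tee units',((np.array([.486,.0423,T[2]])-T)@M)/.03)
```

```text
[0.48218456 0.04211884 0.16279039] [-0.85007016 -0.37435679  0.52609638] -0.0037248420669551306
to tee units [ 0.12474531 -0.02549305 -0.00051527]
```

Request:
jog_arm([
  [[0.12, -0.02, 0, 0, 0, 0, -1], [0, 0, 0.2, 0, 0, 0, -1], [0, 0, 0.25, 0, 0, 0, -1], [0, 0, 0.25, 0, 0, 0, -1], [0, 0, 0.25, 0, 0, 0, -1]],
])

```text
time: 10.03
tool_pos: [0.4862, 0.0427, 0.1368]
tcp_rot: [-3.132, 0.242, 0.002]
wrist_force: [-4.4, 2.1, 7.8]
width: -0.0
grip_force: 3.7
```

Request:
jog_arm([
  [[0, 0, 0.2, 0, 0, 0, -1], [0, 0, 0.15, 0, 0, 0, -1], [0, 0, 0.1, 0, 0, 0, -1], [0, 0, 0, 0, 0, 0, -1], [0, 0, 0, 0, 0, 0, -1]],
])

```text
time: 10.45
tool_pos: [0.4862, 0.0426, 0.1232]
tcp_rot: [-3.132, 0.242, 0.002]
wrist_force: [-2.8, 2.3, 5.1]
width: -0.001
grip_force: 2.4
```

Request:
jog_arm([
  [[0, 0, 0.05, 0, 0, 0, -1], [0, 0, 0.05, 0, 0, 0, -1], [0, 0, 0.05, 0, 0, 0, -1], [0, 0, 0, 0, 0, 0, -1], [0, 0, 0, 0, 0, 0, -1]],
])

```text
time: 10.87
tool_pos: [0.4866, 0.0425, 0.1196]
tcp_rot: [-3.132, 0.242, 0.0]
wrist_force: [-3.4, 1.6, 8.0]
width: 0.004
grip_force: 4.2
```

Request:
jog_arm([
  [[0, 0, 0.05, 0, 0, 0, -1], [0, 0, 0.05, 0, 0, 0, -1], [0, 0, 0, 0, 0, 0, -1], [0, 0, 0, 0, 0, 0, -1], [0, 0, 0, 0, 0, 0, -1]],
])

```text
time: 11.28
tool_pos: [0.4868, 0.0425, 0.1187]
tcp_rot: [-3.132, 0.242, 0.001]
wrist_force: [-10.5, 1.1, 25.2]
width: 0.003
grip_force: 12.6
```

Request:
jog_arm([
  [[0, 0, -0.15, 0, 0, 0, -1], [0, 0, -0.35, 0, 0, 0, -1], [0, 0, -0.4, 0, 0, 0, -1], [0, 0, -0.4, 0, 0, 0, -1], [0, 0, -0.3, 0, 0, 0, -1]],
])

```text
time: 11.7
tool_pos: [0.4872, 0.0422, 0.165]
tcp_rot: [3.132, -0.241, 0.003]
wrist_force: [-0.0, -0.2, 0.0]
width: 0.003
grip_force: 0.0
```

Run:
```python
from h import *
im,d,p,R,c=cam('wrist'); X=cloud(d,p,R,c); np.savez('w6',im=im,X=X,R=R,c=c); cv2.imwrite('pics/w6.png',im); s=read_state(); print(s['tool_pos'],s['wrist_force'],s['width'])
```

```text
[0.48823157 0.0422262  0.16664991] [0.58748536 1.15974686 1.89001683] 0.0026479118855135785
```

```bash
sleep 3
```

```text
(no output)
```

View pics/w6.png

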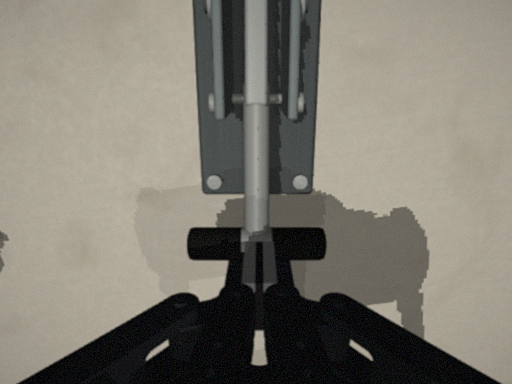

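The handle is back up. The base's rear corners are at (203,193) and (312,193), and I use them to check whether the jack has shifted.

Run:
```python
from h import *
p=viewer.camera_params('wrist')
for n,uv in(('w5',[[306,275],[216,275]]),('w6',[[312,193],[203,193]])):
    t=np.load(n+'.npz'); q=on_plane(p,t['R'],t['c'],uv,.01); print(n,q.round(4).tolist(),q.mean(0).round(4))
```

```text
w5 [[0.4845, -0.0002, 0.01], [0.4973, 0.0823, 0.01]] [0.4909 0.041  0.01  ]
w6 [[0.4849, 0.0031, 0.01], [0.497, 0.0807, 0.01]] [0.4909 0.0419 0.01  ]
```

Request:
jog_arm([
  [[0, 0, 0.2, 0, 0, 0, -1], [0, 0, 0.3, 0, 0, 0, -1], [0, 0, 0.3, 0, 0, 0, -1], [0, 0, 0.25, 0, 0, 0, -1], [0, 0, 0.2, 0, 0, 0, -1]],
])

```text
time: 12.17
tool_pos: [0.4858, 0.0426, 0.1254]
tcp_rot: [-3.132, 0.242, 0.003]
wrist_force: [-3.0, 2.5, 12.1]
width: -0.001
grip_force: 6.1
```

Request:
jog_arm([
  [[0, 0, 0.15, 0, 0, 0, -1], [0, 0, 0.1, 0, 0, 0, -1], [0, 0, 0.1, 0, 0, 0, -1], [0, 0, 0, 0, 0, 0, -1], [0, 0, 0, 0, 0, 0, -1]],
])

```text
time: 12.58
tool_pos: [0.4864, 0.0426, 0.1184]
tcp_rot: [-3.132, 0.242, 0.004]
wrist_force: [-13.3, 1.5, 35.2]
width: -0.001
grip_force: 17.3
```

Request:
jog_arm([
  [[0, 0, -0.2, 0, 0, 0, -1], [0, 0, -0.35, 0, 0, 0, -1], [0, 0, -0.4, 0, 0, 0, -1], [0, 0, -0.4, 0, 0, 0, -1], [0, 0, -0.25, 0, 0, 0, -1]],
])

```text
time: 13.0
tool_pos: [0.4862, 0.0422, 0.1633]
tcp_rot: [3.132, -0.241, -0.002]
wrist_force: [-0.3, -0.9, 0.7]
width: 0.007
grip_force: 0.0
```

Request:
jog_arm([
  [[0, 0, 0, 0, 0, 0, -1], [0, 0, 0, 0, 0, 0, -1], [0, 0, 0, 0, 0, 0, -1], [0, 0, 0, 0, 0, 0, -1], [0, 0, 0, 0, 0, 0, -1]],
])

```text
time: 13.42
tool_pos: [0.4858, 0.0423, 0.1628]
tcp_rot: [3.132, -0.242, -0.003]
wrist_force: [-0.7, 1.1, 0.7]
width: 0.0
grip_force: 0.0
```

Run:
```python
from h import *
im,d,p,R,c=cam('top'); X=cloud(d,p,R,c); t=np.load('top.npz')['X']
im2,d,p,R,c=cam('scene'); np.savez('s7',im=im2,X=cloud(d,p,R,c)); cv2.imwrite('pics/s7.png',im2)
for b in((246,120,258,138),(248,150,256,158)):
    u0,v0,u1,v1=b; print(b,np.nanmedian(X[v0:v1,u0:u1,2]),np.nanmedian(t[v0:v1,u0:u1,2]))
im,d,p,R,c=cam('wrist'); g=cv2.cvtColor(im,6); cv2.imwrite('pics/w7.png',im)
a=cv2.imread('pics/w6.png',0); print('shift',cv2.phaseCorrelate(np.float32(a[:230]),np.float32(g[:230])),read_state()['tool_pos'],read_state()['wrist_force'])
```

```text
(246, 120, 258, 138) 0.1003926865163669 0.09792472595966628
(248, 150, 256, 158) 0.1043777020151917 0.098441621732276
shift ((0.016541799906349297, -0.9572796233569392), 0.820923438295722) [0.48624932 0.04229686 0.16332026] [0.00942777 0.96929811 0.59114059]
```

The lug has risen 6 mm after two strokes, as expected, and the jack has not shifted. Now the third stroke, which I hold.

Request:
jog_arm([
  [[0, 0, 0.2, 0, 0, 0, -1], [0, 0, 0.3, 0, 0, 0, -1], [0, 0, 0.3, 0, 0, 0, -1], [0, 0, 0.25, 0, 0, 0, -1], [0, 0, 0.2, 0, 0, 0, -1]],
])

```text
time: 13.98
tool_pos: [0.4853, 0.0427, 0.1259]
tcp_rot: [-3.132, 0.242, 0.005]
wrist_force: [-6.2, 1.6, 11.2]
width: -0.0
grip_force: 5.6
```

Request:
jog_arm([
  [[0, 0, 0.1, 0, 0, 0, -1], [0, 0, 0.1, 0, 0, 0, -1], [0, 0, 0.1, 0, 0, 0, -1], [0, 0, 0, 0, 0, 0, -1], [0, 0, 0, 0, 0, 0, -1]],
])

```text
time: 14.4
tool_pos: [0.4858, 0.0427, 0.119]
tcp_rot: [-3.132, 0.242, 0.005]
wrist_force: [-10.3, 1.3, 22.2]
width: 0.003
grip_force: 11.1
```

Run:
```python
from h import *
s=read_state(); print(s['wrist_force'],s['tool_pos'])
t=np.load('top.npz')['X']
for i in range(2):
    im,d,p,R,c=cam('top'); X=cloud(d,p,R,c)
    for b in((246,120,258,138),(248,150,256,158)):
        u0,v0,u1,v1=b; print(b,np.nanmedian(X[v0:v1,u0:u1,2])-np.nanmedian(t[v0:v1,u0:u1,2]))
# base of jack in the top view unchanged? lug centre
im,d,p,R,c=cam('wrist'); g=cv2.cvtColor(im,6); cv2.imwrite('pics/w8.png',im)
X=cloud(d,p,R,c); print('base z',np.nanmedian(X[100:130,215:235,2]),read_state()['wrist_force'],read_state()['tool_pos'])
```

```text
[-10.27351661   1.2639079   22.24789821] [0.48578203 0.04268376 0.11897126]
(246, 120, 258, 138) 0.007695473842327605
(248, 150, 256, 158) 0.015262019199057675
(246, 120, 258, 138) 0.008021895996756845
(248, 150, 256, 158) 0.015914397255647916
base z 0.01238849548078047 [-10.01581564   1.26761065  22.57287353] [0.48574088 0.04266088 0.11897885]
```

The lug is up about 15.5 mm. The handle is held at its stop with about 22 N, and everything is steady.

```bash
python3 -c "
from h import *
print(bot.finish_job())"
```

```text
the job is handed in; nothing more can be done
None
```

The job is handed in: the jack is centred under the lug to about 1 mm, three full strokes raised the lug about 15.5 mm by camera, and the handle is held at its stop with about 22 N; no pass/fail result came back.

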